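# Line up loom weights by size for the catalogue photo

### The job

The four clay loom weights among the finds are to be photographed for the catalogue: stand them upright on the photo board, one centred on each cork disc, in order of size, the smallest on the disc next to the chequered scale bar and the largest farthest from it. Set each one down gently, and leave the little juglet standing where it is.

Things in the scene. Friction and masses are not known exactly. Their poses are not given: they have to be found in the camera images.
- weight_1: the smallest of four loose fired-clay loom weights standing on the table: an upright square block tapering upwards, 32 mm square at the base, 20 mm square at the top, 48 mm high, about 70 g, a dark cord hole through it near the top. Origin: centre of its underside; z up; x and y square to its sides (any yaw at the start)
- weight_2: the second smallest of four loose fired-clay loom weights standing on the table: an upright square block tapering upwards, 42 mm square at the base, 25 mm square at the top, 66 mm high, about 140 g, a dark cord hole through it near the top. Origin: centre of its underside; z up; x and y square to its sides (any yaw at the start)
- weight_3: the second largest of four loose fired-clay loom weights standing on the table: an upright square block tapering upwards, 52 mm square at the base, 31 mm square at the top, 86 mm high, about 260 g, a dark cord hole through it near the top. Origin: centre of its underside; z up; x and y square to its sides (any yaw at the start)
- weight_4: the largest of four loose fired-clay loom weights standing on the table: an upright square block tapering upwards, 62 mm square at the base, 37 mm square at the top, 108 mm high, about 440 g, a dark cord hole through it near the top. Origin: centre of its underside; z up; x and y square to its sides (any yaw at the start)
- disc_a: one of four identical fixed cork discs, 80 mm across, 3 mm thick, 85 to 115 mm apart in a straight row along the middle of the black photo board (530 x 110 x 8 mm, fixed flat on the table). Letters do not tell the order in the row. Origin: centre of its underside, 8 mm above the table (so its top is at 11 mm); y along the row, x across the board
- disc_b: one of four identical fixed cork discs, 80 mm across, 3 mm thick, 85 to 115 mm apart in a straight row along the middle of the black photo board (530 x 110 x 8 mm, fixed flat on the table). Letters do not tell the order in the row. Origin: centre of its underside, 8 mm above the table (so its top is at 11 mm); y along the row, x across the board
- disc_c: one of four identical fixed cork discs, 80 mm across, 3 mm thick, 85 to 115 mm apart in a straight row along the middle of the black photo board (530 x 110 x 8 mm, fixed flat on the table). Letters do not tell the order in the row. Origin: centre of its underside, 8 mm above the table (so its top is at 11 mm); y along the row, x across the board
- disc_d: one of four identical fixed cork discs, 80 mm across, 3 mm thick, 85 to 115 mm apart in a straight row along the middle of the black photo board (530 x 110 x 8 mm, fixed flat on the table). Letters do not tell the order in the row. Origin: centre of its underside, 8 mm above the table (so its top is at 11 mm); y along the row, x across the board
- scale: flat chequered black-and-white scale bar, 100 x 26 x 4 mm, fixed across the photo board at either end of the row, about 85 mm from the centre of the nearest disc (a plain grey card, 75 x 45 x 4 mm, is fixed at the other end). Origin: centre of its underside, 8 mm above the table; y along the row, x along the bar
- juglet: small loose round clay juglet, 85 mm high, 52 mm across the belly, 34 mm at the lip, 130 g, standing among the loom weights; these and it start at least 115 mm from one another (centres). Low sherds and a foot ring, under 35 mm high, lie just beyond them. Origin: centre of its underside; z up
Mind the look-alikes: they are no part of the job. What is shaped like the weight_1 but grey or yellow is not meant. What is shaped like the weight_4 but turquoise is not meant.

How it is judged:
By the outcome, as a careful person would: the job done as asked, in the order asked, and still so for the second after the job is handed in, with the robot touching nothing.
It also fails if it takes over 96 s, if anything falls off the work surface, if the arm or the gripper's body presses on something with over 40 N, if the wrist force passes 120 N, or if a joint passes its speed limit or range.

### The arm

A 6-joint arm with a two-finger parallel gripper is mounted at the origin on the work surface. World frame = base frame: x ahead of the robot, y to its left, z up, the work surface at z = 0. Lengths are in mm, angles in rad, forces in N, time in s.
With the tool pointing down it reaches from about 275 to 750 mm from the base axis. Payload 10.2 kg.
Tool frame: the origin (TCP) lies midway between the tips of the shut fingers; the grasp point (between the pads) lies 19 mm behind it; x points along the fingers, z is the direction in which the jaws open and shut, and the axes are right-handed (so a half turn about x gives the same grasp; the last joint's range is limited). The gripper opens to 85 mm and grips with 20 to 120 N. Pads are 22 mm wide; open, the fingers measure 114 mm over their backs; the gripper's body (76 mm by 85 mm) begins 54 mm behind the grasp point. The pads swing forward as they close: fully open they stand 13 mm farther back than shut.
Start: joints at [0.888, 0.313, 1.498, -0, 1.331, -0.223], TCP at [232.992, 470.474, 231.294] pointing down, gripper open.
Joint ranges: [-2.94, 2.94], [-0.97, 2.17], [0.19, 2.56], [-1.23, 4.37], [0.02, 3.11], [-2.88, 2.88]. Speed limits (rad/s): [2.39, 2.39, 3.01, 3.14, 3.14, 3.14].

### API

Orientations are given as [roll, pitch, yaw] about the fixed x, y, z axes, in that order (R = Rz(yaw) Ry(pitch) Rx(roll)).
In Python, from cell import robot, vision, ticket, nets gives the robot as it stands.
- The arm moves only by the tool move_arm, never from a script. Its argument "series" is one flat list of numbers, 7 for each row, row after row: the closure in counts, from 0 (fully open) to 255 (shut), then the shift along the tool's x, y, z in m, then the turn, a rotation vector about the tool's x, y, z in degrees. In form: [claw, dx, dy, dz, wx, wy, wz, claw, dx, dy, dz, wx, wy, wz, ...]. A call has exactly 8 rows; each row is the pose to reach, as a shift and turn from the pose measured when the call began, along the tool's axes at that moment; what a row does not reach only later rows make up. A row lasts 1/10 s, in which the tool goes at most 50 mm and 8.59 degrees, less where a joint would pass 70% of its speed; a pose out of reach is approached as far as the arm can. A call with a gripper value outside its range is refused whole. The fingers move at their own pace and stop on an object; "force" is the grip in N (left out, the last holds). Time passes only in rows, so rows that repeat a pose let the fingers close, or fill a call up. It gives the time, the measured TCP pose, the force and the opening at its end, in the units of the state.
- robot.sense(): the state, without advancing time (a new reading comes with each control period).
- vision.camera(name): name is "scene" or "top" or "wrist"; returns (picture, depth): 420x560x3 uint8, red, green, blue; 420x560 float32, mm along the optical axis (not along the pixel's ray), 0 where there is no reading.
- vision.get_calibration(name): a dict with "mtx" (3x3 intrinsics, pixels), "k1" (the pictures are not rectified: a ray, as slopes to the right and down, at radius r is drawn at 1 + k1 r^2 times it, then the intrinsics apply), "R" (3x3) and "t" (3): a world point X has camera coordinates R X + t. Camera axes: x right, y down, z forward; pixel columns grow to the right and rows downward; lengths in mm; the calibration is good to about 2 mm. A picture is of the moment at which its call begins: read the wrist's pose just before it. get_calibration takes no time and is no camera call; for the wrist camera it gives the pose at the moment of the call.
- ticket.close_job(): hands the job in, once; it reports no verdict.
Trained networks look in the newest picture that a camera, given by its name, has taken for a name from the list of things; names that differ only in an ending like _2 or _b are one class to them, and where a whole thing is asked for, a point or a joint stands for the part that bears it (a point fixed in the world has none). Each returns a list of dicts, best first, with "p" (0 to 1); they miss things now and then, are a little off and sometimes report something else, mostly with a low value. They report only what shows in the picture. A call takes as long as a camera call. They do not tell look-alikes from the thing itself.
- nets.regions_of(query, camera): "mask" (420x560 bool, what is visible of it) and "bbox" ([left, top, right, bottom] in pixels, round what is visible of it).
- nets.spot_point(query, camera): "xy" ([column, row] in pixels: a listed point, or the origin of a listed thing).
The state is a dict: "time": time; "q": joint angles; "joint_velocities": joint speeds; "effort": joint torques, N m; "tool_pos": TCP position; "tool_rot": TCP orientation; "wrist_force": force on the tool from outside, world axes, zero at the start; "moment": the same for the moment, N m; "opening": finger opening in mm.
Only numpy, scipy, OpenCV 4.12 (cv2) and the standard library are available. Lean on these libraries where they do the work, as an engineer would, in place of code of your own. Each camera call takes 0.05 s, during which the arm holds its last target.

## Working session

There is one attempt and no reset: what is moved stays moved. The work goes in short steps, Python scripts to look and compute and a tool call to move; the robot and the scene stay as the last step left them, time stands still between calls to the robot, and variables do not carry over. Pictures are saved under pics/ and viewed, and the job is handed in when it is done.

Besides the shell and the picture viewer there is one more tool, called after "Request:" as name(argument=value, ...), one argument or row to a line, values as JSON. move_arm: Moves the arm, as the interface text tells. Its arguments: {"type":"object","properties":{"series":{"type":"array","items":{"type":"number"}},"force":{"type":"number"}},"required":["series"]}

```bash
ls; mkdir -p pics
python3 - <<'E'
from cell import robot, vision
import cv2
print(robot.sense())
for n in ["scene","top"]:
    p,d=vision.camera(n); cv2.imwrite(f"pics/{n}0.png",p[:,:,::-1]); print(n,vision.get_calibration(n)); 
    import numpy as np; np.savez(f"{n}0.npz",p=p,d=d)
E
```

```text
pics
{'time': 0.0, 'q': array([ 8.87629575e-01,  3.13462731e-01,  1.49844735e+00,  5.97258443e-06,
        1.33098428e+00, -2.23371443e-01]), 'joint_velocities': array([-0.00023417,  0.00100551,  0.00034029, -0.0013297 , -0.00012204,
        0.00092755]), 'effort': array([ 1.13541981e-03, -4.12258673e+01, -2.59743172e+01, -4.51549795e-05,
        3.95024166e-03,  9.70243320e-06]), 'tool_pos': array([232.80668131, 470.27337822, 230.72469295]), 'tool_rot': array([ 2.91376571,  1.5694946 , -2.25842   ]), 'wrist_force': array([ 1.10324308, -0.16616096,  0.01345372]), 'moment': array([0.02615713, 0.06303701, 0.03436808]), 'opening': 85.52816458231317}
scene {'mtx': array([[474.61588157,   0.        , 278.56255829],
       [  0.        , 474.61588157, 208.30985066],
       [  0.        ,   0.        ,   1.        ]]), 'k1': -0.00395393217245805, 'R': array([[-0.74978788,  0.66167488, -0.0021165 ],
       [ 0.46321407,  0.52260922, -0.71575997],
       [-0.47249429, -0.53764854, -0.69834317]]), 't': array([ 438.66707301, -258.02739711, 1344.46095861])}
top {'mtx': array([[542.82505889,   0.        , 279.62116401],
       [  0.        , 542.82505889, 210.37616633],
       [  0.        ,   0.        ,   1.        ]]), 'k1': 0.06522738615350869, 'R': array([[-1.88682819e-02, -9.99821837e-01, -5.30308757e-04],
       [-9.89975822e-01,  1.87567204e-02, -1.39985921e-01],
       [ 1.39970928e-01, -2.11630098e-03, -9.90153352e-01]]), 't': array([  31.81894124,  579.84030951, 1236.3563065 ])}
```

View pics/scene0.png

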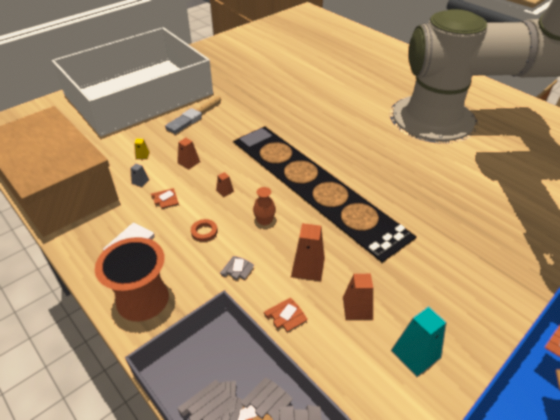

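View pics/top0.png

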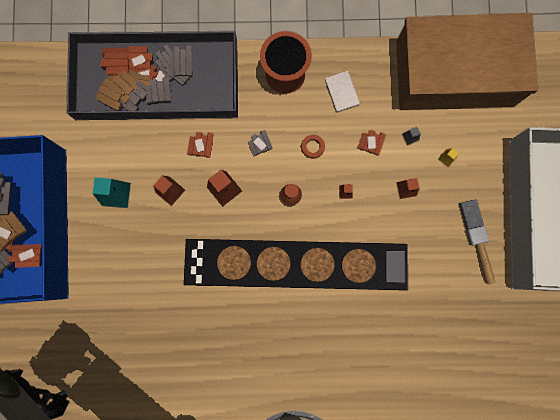

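The top view shows, left to right: turquoise look-alike (110,190), weight_3 (168,190), weight_4 (223,187), juglet (290,194), weight_1 (346,190) and weight_2 (408,187). The scale bar is at the left end of the board (197,262), and the discs are at columns 234, 274, 318 and 359. Next I'll measure from both cameras.

```bash
cat > h.py <<'E'
import numpy as np, cv2
def rays(c,uv):
    uv=np.atleast_2d(np.asarray(uv,float)); K=c["mtx"]
    xd=(uv-[K[0,2],K[1,2]])/[K[0,0],K[1,1]]
    x=xd.copy()
    for _ in range(20):
        x=xd/(1+c["k1"]*(x**2).sum(1,keepdims=True))
    return x
def to_world(c,uv,z):   # depth -> world
    x=rays(c,uv); z=np.asarray(z,float).reshape(-1,1)
    P=np.hstack([x*z,z]); return (P-c["t"])@c["R"]
def on_plane(c,uv,h):
    x=rays(c,uv); d=np.hstack([x,np.ones((len(x),1))])@c["R"]; o=-c["R"].T@c["t"]
    return o+d*((h-o[2])/d[:,2])[:,None]
def proj(c,X):
    P=np.atleast_2d(X)@c["R"].T+c["t"]; x=P[:,:2]/P[:,2:]; r=(x**2).sum(1,keepdims=True)
    x=x*(1+c["k1"]*r); K=c["mtx"]; return x*[K[0,0],K[1,1]]+[K[0,2],K[1,2]]
def tri(c1,u1,c2,u2):
    A=[];b=[]
    for c,u in((c1,u1),(c2,u2)):
        d=np.append(rays(c,u)[0],1)@c["R"]; d/=np.linalg.norm(d); o=-c["R"].T@c["t"]
        M=np.eye(3)-np.outer(d,d); A.append(M); b.append(M@o)
    return np.linalg.lstsq(np.vstack(A),np.hstack(b),rcond=None)[0]
def cloud(c,d):
    v,u=np.nonzero(d>0); return np.c_[u,v],to_world(c,np.c_[u,v],d[v,u])
E
python3 - <<'E'
from cell import robot, vision, nets
from h import *
ct=vision.get_calibration("top"); cs=vision.get_calibration("scene")
d=np.load("top0.npz")["d"]
uv,X=cloud(ct,d)
H=np.zeros((420,560,3)); H[uv[:,1],uv[:,0]]=X
for q in ["weight_1","juglet","disc_a","scale"]:
    print(q)
    for r in nets.regions_of(q,"top"):
        m=r["mask"]&(d>0); P=H[m]; zt=np.percentile(P[:,2],95) if len(P) else 0
        T=P[P[:,2]>zt-6]
        print(round(r["p"],2),r["bbox"],"ztop",zt.round(1),"topmean",T.mean(0).round(1))
        if q!="juglet" and len(T)>5:
            rc=cv2.minAreaRect(T[:,:2].astype(np.float32)); print("   rect",np.round(rc[0],1),np.round(rc[1],1),round(rc[2],1))
for q in ["weight_1","juglet","disc_a","scale"]:
  for cam in ["top","scene"]:
    for r in nets.spot_point(q,cam):
        c=ct if cam=="top" else cs
        print(q,cam,round(r["p"],2),np.round(r["xy"],1),on_plane(c,r["xy"],8 if q in("disc_a","scale") else 0)[0].round(1))
E
```

```text
weight_1
0.98 [88.8, 177.5, 130.4, 208.6] ztop 111.3 topmean [632.3 415.3 109.1]
   rect [632. 415.] [38.6 38.3] 82.0
0.9 [205.0, 169.7, 241.4, 203.4] ztop 111.2 topmean [640.7 154.5 109.1]
   rect [641.2 155.1] [38.3 38. ] 38.5
0.83 [393.7, 179.2, 418.6, 199.1] ztop 68.8 topmean [ 632.2 -287.5   66.8]
   rect [ 632.3 -287.6] [25.9 25.8] 9.4
0.8 [157.6, 177.4, 185.4, 206.2] ztop 89.1 topmean [637.9 285.4  87. ]
   rect [637.6 285.2] [32.7 31.3] 47.9
0.8 [439.7, 147.9, 458.0, 165.4] ztop 52.0 topmean [ 706.2 -386.6   49.4]
   rect [ 706.2 -386.6] [19.9 21.2] 51.5
0.74 [402.2, 128.5, 423.7, 146.7] ztop 51.4 topmean [ 761.7 -302.1   49.6]
   rect [ 761.1 -302.7] [23.6 21.7] 19.7
0.67 [337.5, 183.4, 357.1, 201.8] ztop 51.5 topmean [ 628.5 -140.4   49. ]
   rect [ 628.5 -140.7] [19.3 21.7] 88.9
juglet
0.88 [279.6, 185.3, 299.4, 205.9] ztop 88.4 topmean [619.8  -5.9  86.2]
0.16 [397.5, 178.3, 419.4, 200.7] ztop 68.8 topmean [ 632.  -286.8   66.7]
disc_a
0.97 [300.8, 248.0, 332.6, 278.8] ztop 15.9 topmean [453.5 -64.8  12.8]
   rect [452.2 -65.4] [76.2 80.2] 88.6
0.76 [218.4, 247.1, 249.8, 
[... 1138 characters left out ...]
0.74 [287.6 197.8] [616.7   0.7   0. ]
juglet top 0.46 [223.7 190.1] [638.6 156.2   0. ]
juglet scene 0.8 [263.6 222.6] [627.4  -2.    0. ]
disc_a top 0.9 [236.5 261.9] [463.1 125.7   8. ]
disc_a top 0.85 [273.2 261.7] [461.9  38.4   8. ]
disc_a top 0.7 [356.9 264.4] [ 451.9 -160.3    8. ]
disc_a top 0.65 [316.4 263.4] [456.  -64.3   8. ]
disc_a scene 0.86 [300.9 167.9] [442.3 -78.3   8. ]
disc_a scene 0.81 [329.1 193.3] [457.   32.8   8. ]
disc_a scene 0.78 [354.3 217.5] [472.2 125.    8. ]
disc_a scene 0.61 [276.7 152.2] [ 445.4 -165.5    8. ]
scale top 0.68 [199.2 258.7] [472.5 214.3   8. ]
scale top 0.44 [315.  264.6] [453.2 -60.9   8. ]
scale scene 0.69 [387.7 243.3] [476.5 222.6   8. ]
```

```bash
cat >> h.py <<'E'
from scipy.spatial.transform import Rotation as Ro
def Rtool(s): return Ro.from_euler("xyz",s["tool_rot"]).as_matrix()
def Rdes(psi): # tool x down, tool z (jaw dir) horizontal at angle psi
    x=np.array([0,0,-1.]); z=np.array([np.cos(psi),np.sin(psi),0]); return np.c_[x,np.cross(z,x),z]
def delta(s,pos,psi):
    R=Rtool(s); sh=R.T@(np.asarray(pos,float)-s["tool_pos"])/1000
    w=Ro.from_matrix(R.T@Rdes(psi)).as_rotvec(degrees=True); return sh,w
def show(s,pos,psi,tag=""):
    sh,w=delta(s,pos,psi); print(tag,"shift m",sh.round(4),"turn deg",w.round(2))
def jaw(s): z=Rtool(s)[:,2]; return np.degrees(np.arctan2(z[1],z[0]))
E
python3 - <<'E'
from cell import robot, vision
from h import *
s=robot.sense(); R=Rtool(s); print(R.round(3),jaw(s))
c=vision.get_calibration("wrist"); print(c["mtx"],c["k1"])
o=-c["R"].T@c["t"]; print("cam pos in tool",(R.T@(o-s["tool_pos"])).round(1)); print("cam axes in tool (cols)",(R.T@c["R"].T).round(3))
E
```

```text
[[-0.    -0.896  0.444]
 [ 0.     0.444  0.896]
 [-1.     0.     0.   ]] 63.65375245071576
[[361.12714685   0.         282.83527346]
 [  0.         361.12714685 213.07095675]
 [  0.           0.           1.        ]] -0.08033828709907367
cam pos in tool [-142.7   73.1   -0.4]
cam axes in tool (cols) [[ 0.001 -0.283  0.959]
 [-0.    -0.959 -0.283]
 [ 1.     0.    -0.001]]
```

Run:
```python
from cell import robot
from h import *
show(robot.sense(),[500,200,260],np.pi/2)
```

```text
shift m [-0.0287 -0.3593 -0.1239] turn deg [-26.35   0.    -0.  ]
```

Request:
move_arm(
  series=[0,-0.029,-0.36,-0.124,-26.3,0,0,0,-0.029,-0.36,-0.124,-26.3,0,0,0,-0.029,-0.36,-0.124,-26.3,0,0,0,-0.029,-0.36,-0.124,-26.3,0,0,0,-0.029,-0.36,-0.124,-26.3,0,0,0,-0.029,-0.36,-0.124,-26.3,0,0,0,-0.029,-0.36,-0.124,-26.3,0,0,0,-0.029,-0.36,-0.124,-26.3,0,0],
)

```text
time: 1.5
tool_pos: [501.7, 197.8, 260.6]
tool_rot: [-1.299, 1.57, 0.27]
wrist_force: [1.1, 1.1, 0.6]
opening: 85.0
```

```bash
cat > snap.py <<'E'
import sys,pickle
from cell import robot, vision, nets
from h import *
def snap(name):
    c=vision.get_calibration("wrist"); p,d=vision.camera("wrist"); c2=vision.get_calibration("wrist")
    print("camera drift during shot", np.round(-c2["R"].T@c2["t"]+c["R"].T@c["t"],2))
    cv2.imwrite(f"pics/{name}.png",p[:,:,::-1]); pickle.dump((p,d,c),open(name+".pkl","wb")); return p,d,c
E
python3 - <<'E'
from snap import *
p,d,c=snap("wA")
s=robot.sense(); print(s["tool_pos"],jaw(s))
show(s,[500,-200,260],np.pi/2)
for q in ["weight_1","disc_a","scale","juglet"]:
    for r in nets.regions_of(q,"wrist"): print(q,round(r["p"],2),np.round(r["bbox"]))
E
```

```text
camera drift during shot [ 4.05 -4.32 -0.22]
[506.11197123 192.83086899 260.56076424] 89.66413938021311
 shift m [ 0.0014  0.0038 -0.3929] turn deg [-0.34 -0.12  0.15]
weight_1 0.97 [431. 251. 527. 343.]
weight_1 0.94 [211. 253. 282. 358.]
weight_1 0.8 [328. 254. 385. 337.]
weight_1 0.75 [  0. 259.  33. 297.]
disc_a 0.95 [ 12.  95.  80. 170.]
disc_a 0.69 [185.  99. 257. 175.]
disc_a 0.67 [ 98.  96. 176. 170.]
scale 0.78 [290.  92. 318. 188.]
scale 0.53 [  2. 261.  32. 298.]
juglet 0.8 [ 71. 254. 134. 318.]
```

View pics/wA.png

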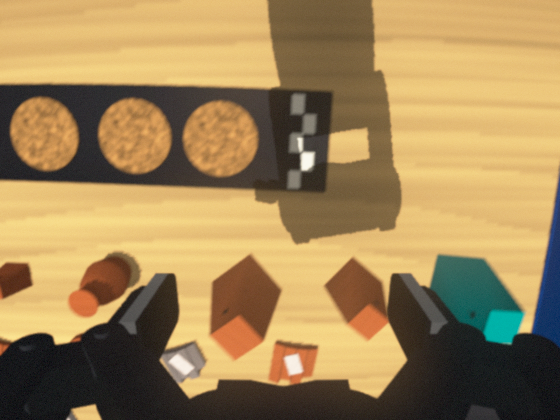

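The wrist view shows the board with three discs (44,134), (135,136), (221,138) and the scale bar (304,140). Below it are juglet (100,285), weight_4 (245,305), weight_3 (358,300) and the turquoise one (477,297). The arm was still drifting during that shot, so I'll retake it.

```bash
cat > meas.py <<'E'
from snap import *
def measure(p,d,c):
    uv,X=cloud(c,d); H=np.full((420,560,3),np.nan); H[uv[:,1],uv[:,0]]=X
    for q in ["weight_1","juglet","disc_a","scale"]:
        for r in nets.regions_of(q,"wrist"):
            m=r["mask"]&(d>0); P=H[m]; b=np.round(r["bbox"])
            if len(P)<30 or r["p"]<.4: continue
            zt=np.percentile(P[:,2],97); T=P[(P[:,2]>zt-5)]
            rc=cv2.minAreaRect(T[:,:2].astype(np.float32))
            print(q,round(r["p"],2),b,"ztop",zt.round(1),"n",len(T),"rect",np.round(rc[0],1),np.round(rc[1],1),round(rc[2],1),"mean",T.mean(0).round(1))
E
python3 - <<'E'
from meas import *
p,d,c=snap("wA2")
s=robot.sense(); print(s["tool_pos"],jaw(s))
measure(p,d,c)
s=robot.sense(); show(s,[500,-200,260],np.pi/2)
E
```

```text
camera drift during shot [-0.34  0.41  0.11]
[499.99467373 200.24486596 260.26657857] 90.00348166621568
weight_1 0.93 [327. 257. 386. 342.] ztop 86.8 n 891 rect [585.9 259.8] [154.6  39.3] 26.7 mean [635.9 285.5  85.9]
weight_1 0.67 [208. 254. 280. 359.] ztop 108.8 n 1424 rect [639.  154.6] [39. 39.] 38.0 mean [637.9 154.8 107.8]
weight_1 0.61 [  2. 263.  31. 301.] ztop 46.0 n 85 rect [ 625.9 -130.7] [ 4.3 20.7] 83.1 mean [ 627.1 -131.    44.9]
weight_1 0.59 [432. 254. 526. 342.] ztop 108.7 n 1207 rect [569.7 338.8] [237.9  43.8] 53.3 mean [625.2 411.4 111.8]
juglet 0.59 [ 65. 256. 131. 322.] ztop 85.9 n 643 rect [617.6  -6.1] [30.1 31.9] 41.8 mean [617.2  -5.9  85.2]
disc_a 0.74 [185.  99. 258. 177.] ztop 12.7 n 4342 rect [460.6 131.5] [78.9 78.8] 89.3 mean [459.4 132.1  11.2]
disc_a 0.74 [ 12.  94.  77. 172.] ztop 12.8 n 3898 rect [450.8 -66.5] [83.  79.6] 89.4 mean [450.8 -64.9  11.2]
disc_a 0.65 [ 98.  96. 176. 170.] ztop 12.7 n 4261 rect [456.4  37.9] [78.7 81.1] 23.3 mean [455.2  38.9  11.2]
scale 0.97 [291.  96. 317. 193.] ztop 13.9 n 2214 rect [464.5 219.6] [ 26.4 100.5] 87.9 mean [462.6 219.6  12.4]
 shift m [ 4.000e-04  3.000e-04 -4.004e-01] turn deg [0.04 0.01 0.01]
```

View pics/wA2.png

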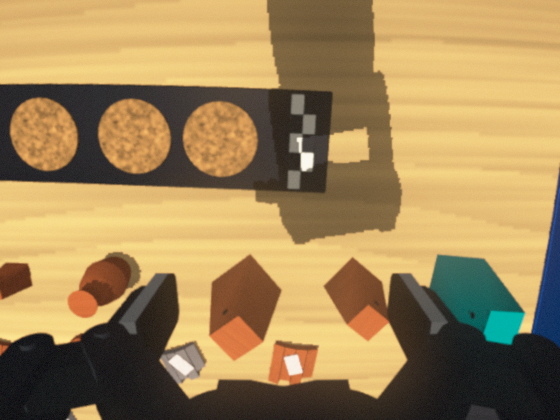

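The retake matches the first shot and is settled. Heights come out within 1 mm of the text (86.8, 108.8, and disc tops about 11–12). Next is the right half.

Request:
move_arm(
  series=[0,0,0,-0.4,0,0,0,0,0,0,-0.4,0,0,0,0,0,0,-0.4,0,0,0,0,0,0,-0.4,0,0,0,0,0,0,-0.4,0,0,0,0,0,0,-0.4,0,0,0,0,0,0,-0.4,0,0,0,0,0,0,-0.4,0,0,0],
)

```text
time: 2.8
tool_pos: [500.0, -201.1, 260.7]
tool_rot: [-1.871, 1.57, -0.298]
wrist_force: [1.5, -0.1, 0.3]
opening: 85.5
```

Run:
```python
from meas import *
for i in range(6): vision.camera("wrist")
p,d,c=snap("wB")
s=robot.sense(); print(s["time"],s["tool_pos"],jaw(s))
measure(p,d,c)
```

```text
camera drift during shot [0.04 0.14 0.08]
3.15 [ 500.52773915 -198.09981035  260.6503657 ] 90.15627586702682
weight_1 0.89 [187. 262. 228. 320.] ztop 67.0 n 549 rect [ 630.4 -288. ] [25.8 25.8] 8.5 mean [ 629.3 -287.7   65.8]
weight_1 0.86 [522. 252. 559. 324.] ztop 48.3 n 117 rect [643.4 126. ] [30.4 11.1] 14.1 mean [638.1 123.6  48.1]
weight_1 0.76 [316. 261. 345. 305.] ztop 48.9 n 347 rect [ 626.6 -142. ] [20.8 21.3] 88.1 mean [ 625.8 -142.2   47.7]
weight_1 0.74 [188. 352. 221. 400.] ztop 48.8 n 231 rect [ 628.5 -267.8] [ 25.7 296.6] 74.3 mean [ 750. -302.   55.]
juglet 0.85 [423. 258. 484. 318.] ztop 85.8 n 653 rect [557.9 -66. ] [201.1  30.9] 44.5 mean [615.9  -8.8  87.1]
disc_a 0.93 [461.  99. 532. 176.] ztop 12.5 n 3994 rect [456.5  37.4] [80.1 80. ] 53.1 mean [455.4  36.9  10.9]
disc_a 0.9 [370.  92. 444. 169.] ztop 12.5 n 4321 rect [451.9 -65.9] [79.2 79.3] 1.1 mean [450.8 -66.6  11. ]
disc_a 0.79 [277.  88. 352. 167.] ztop 12.6 n 4519 rect [ 447.5 -164.6] [79.5 80.3] 0.4 mean [ 446.8 -164.    11.1]
disc_a 0.64 [540. 111. 558. 179.] ztop 12.4 n 953 rect [465.7 104.2] [72.3 24.8] 11.4 mean [464.4 105.   10.8]
```

View pics/wB.png

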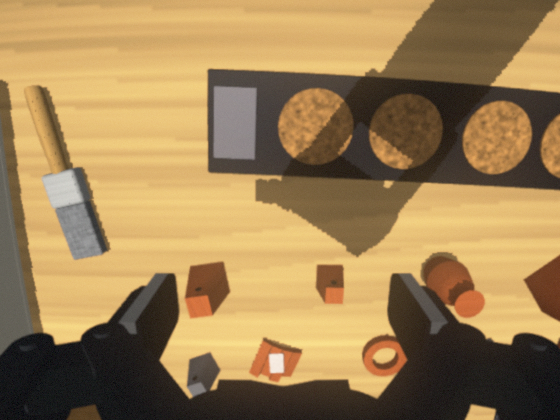

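Right half: weight_2 (207,290), weight_1 (330,283), juglet (455,288), discs (316,126), (406,132), (497,137), grey card (235,122). Both views agree to about 1 mm, with weight tops at 67.0 and 48.9. Starting with weight_1.

Run:
```python
from snap import *
p,d,c=pickle.load(open("wA2.pkl","rb"))
uv,X=cloud(c,d)
for nm,c0,h in(("w3",(636,285),86),("w4",(639,155),108)):
    T=X[(np.hypot(X[:,0]-c0[0],X[:,1]-c0[1])<30)&(abs(X[:,2]-h)<2.5)]
    rc=cv2.minAreaRect(T[:,:2].astype(np.float32)); print(nm,len(T),rc,T.mean(0))
s=robot.sense(); show(s,[626.5,-142,80],np.radians(88.5))
```

```text
w3 853 ((637.0980834960938, 286.1087646484375), (32.077266693115234, 32.09946060180664), 48.235137939453125) [636.45793201 285.9122396   85.87305002]
w4 1375 ((639.1787719726562, 154.49639892578125), (38.82952117919922, 39.22319412231445), 38.547664642333984) [638.50432576 154.56788382 107.9860206 ]
 shift m [ 0.1807 -0.126   0.0565] turn deg [ 1.62 -0.01  0.03]
```

Request:
move_arm(
  series=[90,0.04,-0.03,0.014,0.4,0,0,90,0.08,-0.06,0.028,0.8,0,0,90,0.12,-0.09,0.04,1.2,0,0,90,0.16,-0.115,0.05,1.6,0,0,90,0.181,-0.126,0.0565,1.6,0,0,90,0.181,-0.126,0.0565,1.6,0,0,90,0.181,-0.126,0.0565,1.6,0,0,90,0.181,-0.126,0.0565,1.6,0,0],
)

```text
time: 4.15
tool_pos: [626.8, -142.6, 81.9]
tool_rot: [-1.967, 1.567, -0.422]
wrist_force: [0.3, 0.4, -0.6]
opening: 55.5
```

Run:
```python
from meas import *
p,d,c=snap("g1")
s=robot.sense(); print(s["time"],s["tool_pos"],jaw(s),s["opening"])
uv,X=cloud(c,d)
T=X[(np.hypot(X[:,0]-626.5,X[:,1]+142)<25)&(abs(X[:,2]-48)<2.5)]
print(len(T)); print(cv2.minAreaRect(T[:,:2].astype(np.float32)),T.mean(0))
show(s,[626.5,-142,10],np.radians(88.5))
```

```text
camera drift during shot [-0.04 -0.06  0.01]
4.2 [ 626.72452757 -142.6962633    81.85888733] 88.48823922633885 55.33443510638572
1402
((626.7423095703125, -141.641357421875), (20.332605361938477, 20.58854866027832), 89.35420989990234) [ 626.23005736 -141.42217881   48.01893979]
 shift m [0.0719 0.0005 0.0008] turn deg [-0.01 -0.07  0.19]
```

View pics/g1.png

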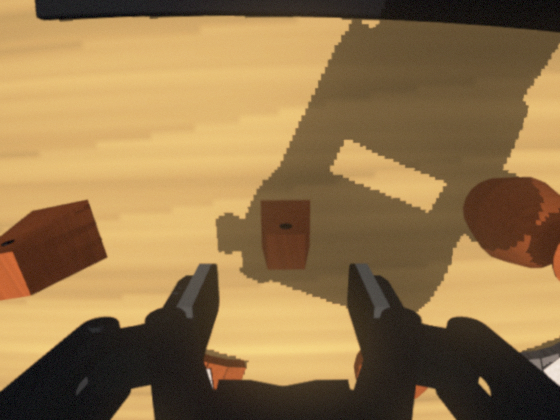

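The wrist view shows weight_1 at (286,235) centred between the open fingers, and measured depth puts its top at 48.0. Going down.

Request:
move_arm(
  series=[90,0.015,0,0.001,-0.5,0,0.2,90,0.03,0,0.001,-0.5,0,0.2,90,0.045,0,0.001,-0.5,0,0.2,90,0.06,0,0.001,-0.5,0,0.2,90,0.072,0,0.001,-0.5,0,0.2,90,0.072,0,0.001,-0.5,0,0.2,170,0.072,0,0.001,-0.5,0,0.2,255,0.072,0,0.001,-0.5,0,0.2],
  force=30,
)

```text
time: 5.0
tool_pos: [627.5, -142.0, 10.7]
tool_rot: [-2.58, 1.569, -1.026]
wrist_force: [-3.5, -0.1, 11.8]
opening: 27.6
```

Run:
```python
from snap import *
s=robot.sense(); print(s["tool_pos"],jaw(s),s["opening"],s["wrist_force"])
show(s,[626.5,-142,110],np.radians(88.5))
```

```text
[ 627.4872117  -141.98542199   10.69119509] 88.99097096445428 27.637243091651282 [-3.54012098 -0.13750185 11.83912144]
 shift m [-0.0993  0.0009 -0.0002] turn deg [ 0.49 -0.11  0.07]
```

Request:
move_arm(
  series=[255,0,0,0,0,0,0,255,0,0,0,0,0,0,255,-0.01,0,0,0,0,0,255,-0.03,0,0,0,0,0,255,-0.06,0,0,0,0,0,255,-0.09,0,0,0,0,0,255,-0.1,0,0,0,0,0,255,-0.1,0,0,0,0,0],
)

```text
time: 5.8
tool_pos: [627.9, -142.0, 112.2]
tool_rot: [-2.224, 1.566, -0.671]
wrist_force: [-0.1, -0.3, -0.9]
opening: 27.4
```

Run:
```python
from snap import *
p,d,c=snap("l1")
s=robot.sense(); print(s["tool_pos"],jaw(s),s["opening"],s["wrist_force"])
show(s,[460.3,131.8,115],np.radians(87.5))
```

```text
camera drift during shot [-0.32  0.11 -1.62]
[ 627.1866312  -141.72356373  110.38196555] 88.99202726527722 27.508276502440786 [-0.10829898 -0.58056708 -0.64868939]
 shift m [-0.0053  0.1717  0.2705] turn deg [ 1.49 -0.1   0.06]
```

View pics/l1.png

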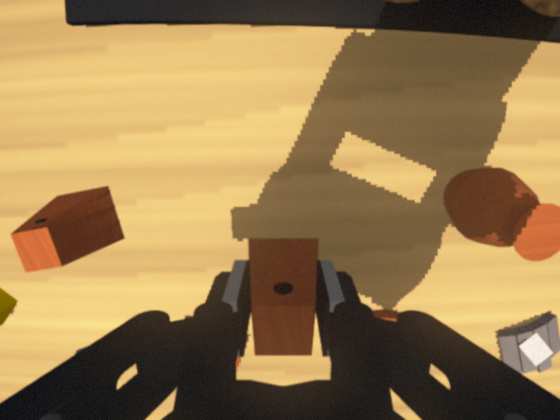

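weight_1 is held squarely: opening 27.5 mm, face at (283,295), hole centred. Carrying it to disc 1, next to the scale bar.

Request:
move_arm(
  series=[255,-0.025,0.025,0.04,0,0,0,255,-0.03,0.051,0.08,0.5,0,0,255,-0.03,0.076,0.12,1,0,0,255,-0.025,0.101,0.16,1.5,0,0,255,-0.02,0.127,0.2,1.5,0,0,255,-0.015,0.15,0.235,1.5,0,0,255,-0.005,0.165,0.26,1.5,0,0,255,0,0.171,0.2705,1.5,0,0],
)

```text
time: 6.65
tool_pos: [458.5, 133.5, 107.8]
tool_rot: [2.142, 1.567, -2.612]
wrist_force: [0.0, 0.3, -0.6]
opening: 27.8
```

Run:
```python
from snap import *
for i in range(3): vision.camera("wrist")
p,d,c=snap("p1")
s=robot.sense(); print(s["time"],s["tool_pos"],jaw(s),s["opening"],s["wrist_force"])
uv,X=cloud(c,d)
Y=(X-s["tool_pos"])@Rtool(s)   # tool frame
# face of the weight: near side (+tool y), between pads
T=Y[(abs(Y[:,2])<9)&(Y[:,1]>3)&(Y[:,1]<25)&(Y[:,0]>-36)&(Y[:,0]<9)]
print(len(T)); A=np.c_[T[:,0],T[:,2],np.ones(len(T))]; co=np.linalg.lstsq(A,T[:,1],rcond=None)[0]; print("face slope deg",np.degrees(np.arctan(co[:2])),co[2], T.min(0),T.max(0))
show(s,[461,131.8,24],np.radians(87.5))
```

```text
camera drift during shot [ 0.46 -0.43  0.35]
6.85 [461.50871337 131.04742378 109.40671582] 87.47642828296077 27.381374548022876 [ 0.7819102  -0.42983059 -0.01171229]
3000
face slope deg [ 7.08626894 -0.03150237] 15.43177944888408 [-35.99884027   3.19899166  -8.99019204] [ 8.98144368 17.0575925   8.9991341 ]
 shift m [0.0854 0.0006 0.0009] turn deg [-0.02 -0.12  0.04]
```

View pics/p1.png

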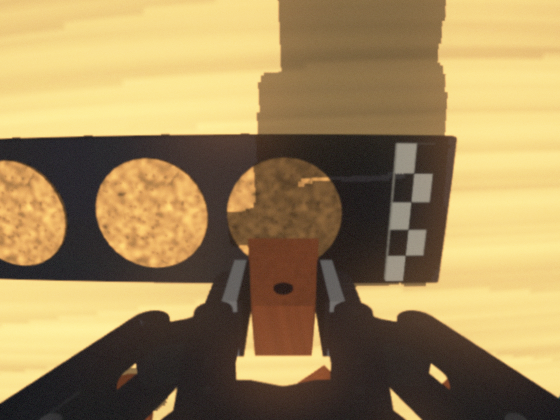

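Disc 1 is at (285,208), with the weight's face at (283,295). The face slope is 7.09° (nominal 7.1°), so it hangs upright. Lowering.

Request:
move_arm(
  series=[255,0.02,0.0005,0.0005,0,0,0,255,0.04,0.0005,0.001,0,0,0,255,0.06,0.0005,0.001,0,0,0,255,0.075,0.0005,0.001,0,0,0,255,0.081,0.0005,0.001,0,0,0,255,0.084,0.0005,0.001,0,0,0,255,0.0855,0.0005,0.001,0,0,0,255,0.0855,0.0005,0.001,0,0,0],
)

```text
time: 7.65
tool_pos: [461.5, 131.7, 24.3]
tool_rot: [-2.474, 1.568, -0.947]
wrist_force: [0.8, 0.4, -0.2]
opening: 27.6
```

Run:
```python
from snap import *
s=robot.sense(); print(s["time"],s["tool_pos"],jaw(s),s["opening"],s["wrist_force"])
show(s,[461,131.8,21.5],np.radians(87.5))
```

```text
7.65 [461.54706748 131.67579389  24.3307838 ] 87.45274490672335 27.640875994739474 [ 0.8032995   0.38292128 -0.18396188]
 shift m [0.0028 0.0006 0.0001] turn deg [-0.05 -0.12  0.09]
```

Request:
move_arm(
  series=[255,0.0006,0.0004,0,0,0,0,255,0.0012,0.0004,0,0,0,0,255,0.0017,0.0004,0,0,0,0,255,0.0021,0.0004,0,0,0,0,255,0.0024,0.0004,0,0,0,0,255,0.0027,0.0004,0,0,0,0,255,0.0027,0.0004,0,0,0,0,255,0.0027,0.0004,0,0,0,0],
)

```text
time: 8.45
tool_pos: [461.2, 131.7, 21.7]
tool_rot: [-2.446, 1.568, -0.92]
wrist_force: [-0.2, -0.3, 2.2]
opening: 27.8
```

Touched down lightly (+2 N), so I'll release and rise.

Request:
move_arm(
  series=[165,0,0,0,0,0,0,150,0,0,0,0,0,0,120,0,0,0,0,0,0,90,0,0,0,0,0,0,90,-0.01,0,0,0,0,0,90,-0.04,0,0,0,0,0,90,-0.09,0,0,0,0,0,90,-0.14,0,0,0,0,0],
)

```text
time: 9.25
tool_pos: [460.4, 132.0, 163.9]
tool_rot: [-2.671, 1.568, -1.145]
wrist_force: [0.9, 0.1, -0.6]
opening: 55.4
```

Run:
```python
from meas import *
p,d,c=snap("r1")
s=robot.sense(); print(s["time"],s["tool_pos"],jaw(s),s["opening"],s["wrist_force"])
uv,X=cloud(c,d)
T=X[(np.hypot(X[:,0]-460.5,X[:,1]-131.8)<25)&(abs(X[:,2]-59)<2.5)]
print(len(T)); print(cv2.minAreaRect(T[:,:2].astype(np.float32)),T.mean(0))
for r in nets.regions_of("disc_a","wrist"): print(r["p"],np.round(r["bbox"]))
show(s,[630.4,-288,100],np.radians(98.5))
```

```text
camera drift during shot [1.56 0.24 7.14]
9.3 [463.86916414 132.31310855 172.06409443] 87.48147652038054 55.08122207422249 [ 3.66777263 -0.78475524  9.57094453]
786
((460.79278564453125, 131.12548828125), (20.075204849243164, 20.637683868408203), 88.22591400146484) [460.57640602 131.43853256  59.11222938]
0.73 [125. 149. 224. 240.]
0.72 [236. 147. 331. 241.]
0.63 [ 16. 152. 102. 241.]
 shift m [ 0.0751 -0.1838 -0.4125] turn deg [-11.02  -0.14   0.82]
```

View pics/r1.png

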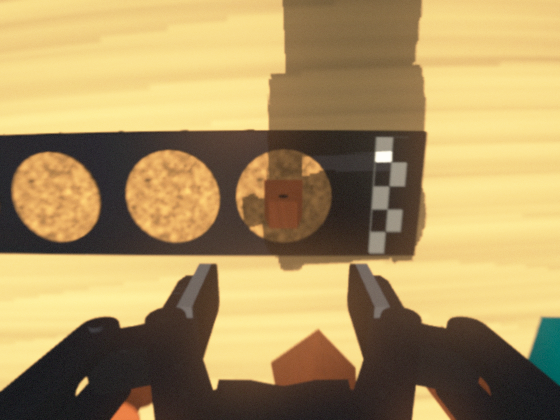

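weight_1 stands upright on disc 1 at (284,203): top centre (460.8,131.1) against the disc centre (460.3,131.8), top at 59.1. Now weight_2.

Request:
move_arm(
  series=[60,0.01,-0.02,-0.045,-1,0,0.4,45,0.015,-0.04,-0.09,-3,0,0.8,45,0.02,-0.06,-0.135,-5,0,0.8,45,0.025,-0.08,-0.18,-7,0,0.8,45,0.03,-0.1,-0.225,-9,0,0.8,45,0.035,-0.12,-0.27,-11,0,0.8,45,0.045,-0.14,-0.315,-11,0,0.8,45,0.06,-0.16,-0.36,-11,0,0.8],
)

```text
time: 10.15
tool_pos: [608.5, -235.2, 112.4]
tool_rot: [-2.91, 1.567, -1.192]
wrist_force: [1.4, 0.5, 0.4]
opening: 70.3
```

Run:
```python
from snap import *
s=robot.sense(); print(s["time"],s["tool_pos"],jaw(s),s["opening"],s["wrist_force"])
show(s,[630.4,-288,100],np.radians(98.5))
```

```text
10.15 [ 608.49666491 -235.24062263  112.35529659] 98.45843869021265 70.31864651141109 [1.37449306 0.50240796 0.41987081]
 shift m [ 0.0126 -0.0139 -0.0554] turn deg [-0.04 -0.19  0.05]
```

Request:
move_arm(
  series=[45,0.004,-0.005,-0.03,0,0,0,45,0.012,-0.012,-0.05,0,0,0,45,0.0126,-0.014,-0.0555,0,0,0,45,0.0126,-0.014,-0.0555,0,0,0,45,0.0126,-0.014,-0.0555,0,0,0,45,0.0126,-0.014,-0.0555,0,0,0,45,0.0126,-0.014,-0.0555,0,0,0,45,0.0126,-0.014,-0.0555,0,0,0],
)

```text
time: 10.95
tool_pos: [630.6, -287.6, 100.4]
tool_rot: [-2.853, 1.567, -1.134]
wrist_force: [-1.0, 0.2, -0.3]
opening: 70.1
```

```bash
cat > tops.py <<'E'
from meas import *
def top(X,xy,h,r=28,tol=2.5):
    T=X[(np.hypot(X[:,0]-xy[0],X[:,1]-xy[1])<r)&(abs(X[:,2]-h)<tol)]
    rc=cv2.minAreaRect(T[:,:2].astype(np.float32)); print("top n",len(T),"centre",np.round(rc[0],1),"size",np.round(rc[1],1),"ang",round(rc[2],1),"z",T[:,2].mean().round(1)); return rc
def stat():
    s=robot.sense(); print("t",round(s["time"],2),"tcp",s["tool_pos"].round(1),"jaw",round(jaw(s),1),"open",round(s["opening"],1),"F",s["wrist_force"].round(1)); return s
E
python3 - <<'E'
from tops import *
p,d,c=snap("g2"); s=stat()
uv,X=cloud(c,d); top(X,(630.4,-288),66)
show(s,[630.4,-288,23],np.radians(98.5))
E
```

```text
camera drift during shot [-0.01 -0.13 -0.11]
t 11.0 tcp [ 630.6 -287.8  100.3] jaw 98.5 open 70.3 F [1.1 0.1 0.5]
top n 2159 centre [ 631.  -288.4] size [26.  25.5] ang 9.4 z 66.0
 shift m [0.0773 0.0003 0.0001] turn deg [-0.02 -0.2   0.06]
```

View pics/g2.png

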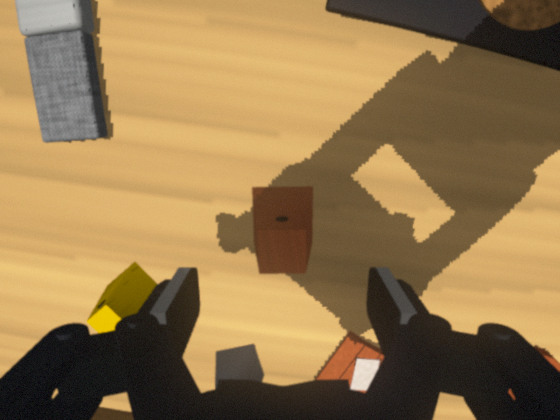

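weight_2 is at (282,230), centred between the fingers (70 mm open), top centre (631,-288.4), top at 66.0. The yellow look-alike at (125,295) is clear. Going down.

Request:
move_arm(
  series=[45,0.015,0,0.0,-0.6,0,0,45,0.03,0,0,-0.7,0,0,45,0.045,0,0,-0.7,0,0,45,0.06,0,-0.0005,-0.7,0,0,45,0.073,0,-0.0005,-0.7,0,0,45,0.077,0,-0.0005,-0.7,0,0,130,0.077,0,-0.0005,-0.7,0,0,255,0.077,0,-0.0005,-0.7,0,0],
  force=35,
)

```text
time: 11.8
tool_pos: [631.1, -288.7, 23.9]
tool_rot: [-2.751, 1.566, -1.02]
wrist_force: [0.1, -0.7, -0.7]
opening: 42.5
```

Request:
move_arm(
  series=[255,0,0,0,0,0,0,255,0,0,0,0,0,0,255,0,0,0,0,0,0,255,-0.01,0,0,0,0,0,255,-0.03,0,0,0,0,0,255,-0.06,0,0,0,0,0,255,-0.1,0,0,0,0,0,255,-0.12,0,0,0,0,0],
)

```text
time: 12.6
tool_pos: [631.5, -288.7, 148.4]
tool_rot: [-2.534, 1.561, -0.802]
wrist_force: [0.5, 0.5, -0.6]
opening: 33.4
```

Run:
```python
from tops import *
for i in range(2): vision.camera("wrist")
p,d,c=snap("l2"); s=stat()
show(s,[456.5,37.6,150],np.radians(87.5))
```

```text
camera drift during shot [-0.3   0.16 -2.69]
t 12.75 tcp [ 631.1 -288.4  145.2] jaw 99.2 open 33.4 F [ 0.1 -0.8 -2.1]
 shift m [-0.0073  0.1203  0.3496] turn deg [11.68 -0.32  0.23]
```

View pics/l2.png

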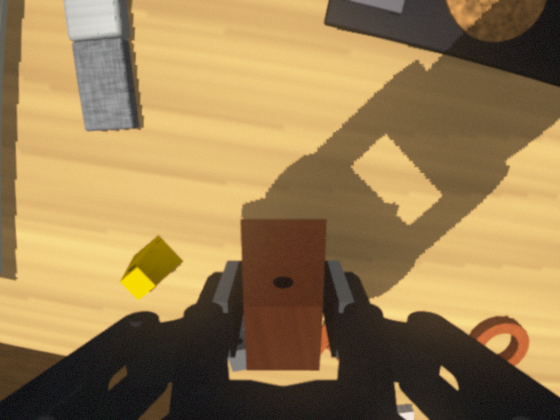

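weight_2 is held centred (opening 33.4, face at (283,290)). Carrying it to disc 2.

Request:
move_arm(
  series=[255,-0.005,0.016,0.045,1.5,0,0,255,-0.007,0.032,0.092,3,-0.1,0.1,255,-0.007,0.048,0.139,5,-0.2,0.1,255,-0.007,0.064,0.186,7,-0.3,0.2,255,-0.007,0.08,0.233,9,-0.3,0.2,255,-0.007,0.096,0.28,11,-0.3,0.2,255,-0.007,0.112,0.325,11.7,-0.3,0.2,255,-0.007,0.12,0.3496,11.7,-0.3,0.2],
)

```text
time: 13.55
tool_pos: [453.9, 40.2, 148.3]
tool_rot: [1.393, 1.568, 2.921]
wrist_force: [0.3, -0.1, -1.1]
opening: 33.2
```

```bash
cat >> tops.py <<'E'
def held(s,c,d,hw,xlo,ymax=45):
    uv,X=cloud(c,d); Y=(X-s["tool_pos"])@Rtool(s)
    F=Y[(abs(Y[:,2])<hw)&(Y[:,1]>2)&(Y[:,1]<ymax)&(Y[:,0]>xlo)&(Y[:,0]<70)]
    for _ in range(4):
        A=np.c_[F[:,0],F[:,2],np.ones(len(F))]; co=np.linalg.lstsq(A,F[:,1],rcond=None)[0]
        r=abs(A@co-F[:,1]); F=F[r<max(1.5,2*np.median(r))]
    print("held face: slope",np.degrees(np.arctan(co[:2])).round(2),"y0",co[2].round(2),"x top/bottom",np.percentile(F[:,0],[0.3,99.7]).round(1),"n",len(F))
    return co
E
python3 - <<'E'
from tops import *
for i in range(3): vision.camera("wrist")
s=robot.sense(); p,d,c=snap("p2"); s=stat()
co=held(s,c,d,9,-35)
show(s,[457,37.6,40],np.radians(87.5))
E
```

```text
camera drift during shot [ 0.63 -0.8   0.12]
t 13.75 tcp [456.4  37.7 148.9] jaw 87.5 open 33.6 F [ 0.3  0.9 -1.2]
held face: slope [6.94 0.24] y0 18.46 x top/bottom [-34.9  23.9] n 3353
 shift m [ 0.1089 -0.0007 -0.    ] turn deg [ 0.04 -0.01 -0.05]
```

View pics/p2.png

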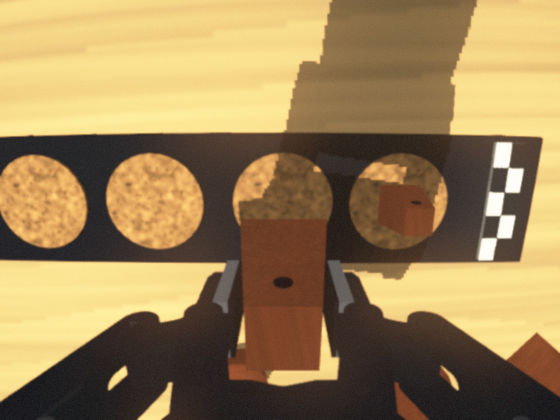

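Disc 2 is at (283,200) directly under weight_2. Weight_1 stands at (406,208), well clear. Slope 6.9° (nominal 7.3°), underside 23.9 mm below the TCP. Lowering.

Request:
move_arm(
  series=[255,0.025,-0.0004,0,0,0,0,255,0.05,-0.0004,0,0,0,0,255,0.075,-0.0004,0,0,0,0,255,0.095,-0.0004,0,0,0,0,255,0.106,-0.0004,0,0,0,0,255,0.11,-0.0004,0,0,0,0,255,0.112,-0.0004,0,0,0,0,255,0.112,-0.0004,0,0,0,0],
)

```text
time: 14.55
tool_pos: [457.1, 37.4, 37.3]
tool_rot: [3.036, 1.57, -1.72]
wrist_force: [-0.1, 0.2, -1.1]
opening: 33.6
```

Run:
```python
from tops import *
s=stat(); show(s,[456.8,37.6,34.4],np.radians(87.5))
```

```text
t 14.55 tcp [457.1  37.4  37.3] jaw 87.5 open 33.6 F [-0.1  0.2 -1.1]
 shift m [0.0029 0.0003 0.0002] turn deg [ 0.03 -0.02 -0.  ]
```

Request:
move_arm(
  series=[255,0.0006,0,0.0002,0,0,0,255,0.0012,0,0.0002,0,0,0,255,0.0017,0,0.0002,0,0,0,255,0.0021,0,0.0002,0,0,0,255,0.0024,0,0.0002,0,0,0,255,0.0027,0,0.0002,0,0,0,255,0.0029,0,0.0002,0,0,0,255,0.0029,0,0.0002,0,0,0],
)

```text
time: 15.35
tool_pos: [457.2, 37.7, 35.4]
tool_rot: [-2.564, 1.57, -1.036]
wrist_force: [-5.4, 0.6, 14.8]
opening: 33.5
```

Contact is a bit firm (15 N), so I'll ease up slightly and release.

Request:
move_arm(
  series=[255,0.0002,0,0,0,0,0,145,0,0,0,0,0,0,130,0,0,0,0,0,0,100,0,0,0,0,0,0,70,0,0,0,0,0,0,60,-0.02,0,0,0,0,0,60,-0.06,0,0,0,0,0,60,-0.11,0,0,0,0,0],
)

```text
time: 16.15
tool_pos: [456.2, 37.8, 145.7]
tool_rot: [1.592, 1.567, 3.12]
wrist_force: [2.0, -0.8, -0.3]
opening: 65.6
```

Run:
```python
from tops import *
for i in range(3): vision.camera("wrist")
p,d,c=snap("r2"); s=stat()
uv,X=cloud(c,d); top(X,(457,37.6),77); top(X,(460.6,131.4),59)
show(s,[637,286,160],np.radians(48.2))
```

```text
camera drift during shot [-0.53  0.06 -1.63]
t 16.35 tcp [457.4  37.7 146. ] jaw 87.5 open 65.3 F [-0.3 -0.7 -0.9]
top n 1621 centre [457.3  37.5] size [25.5 26.1] ang 87.5 z 77.1
top n 873 centre [460.6 131.4] size [21.  19.9] ang 87.0 z 59.0
 shift m [-0.0139 -0.1688  0.2558] turn deg [39.34 -0.    0.13]
```

View pics/r2.png

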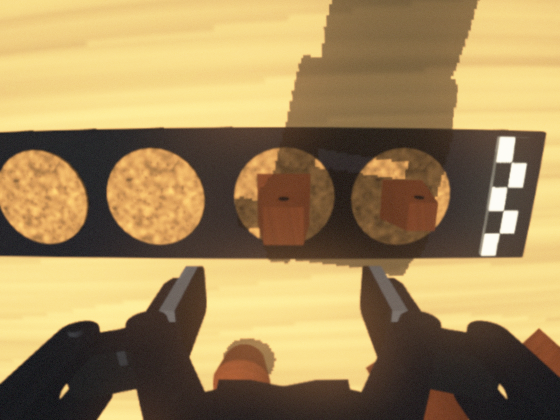

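weight_2 stands on disc 2 (284,208): top centre (457.3,37.5) against the disc centre (456.4,37.6), top at 77.1. Now weight_3.

Request:
move_arm(
  series=[30,-0.01,-0.026,0.04,5,0,0,20,-0.014,-0.053,0.08,11,0,0,20,-0.014,-0.079,0.12,18,0,0,20,-0.014,-0.106,0.16,25,0,0,20,-0.014,-0.132,0.2,32,0,0,20,-0.014,-0.155,0.235,39.3,0,0.1,20,-0.014,-0.169,0.256,39.3,0,0.1,20,-0.014,-0.169,0.256,39.3,0,0.1],
)

```text
time: 17.15
tool_pos: [637.2, 288.4, 156.4]
tool_rot: [2.542, 1.567, -2.897]
wrist_force: [0.1, -0.6, -0.5]
opening: 78.7
```

Run:
```python
from tops import *
for i in range(4): vision.camera("wrist")
p,d,c=snap("g3"); s=stat()
uv,X=cloud(c,d); top(X,(637,286),86)
show(s,[637,286,43],np.radians(48.2))
```

```text
camera drift during shot [ 0.04 -0.06  0.5 ]
t 17.4 tcp [636.9 285.3 159.8] jaw 48.2 open 78.7 F [ 0.2 -0.3  1. ]
top n 2402 centre [637.3 285.8] size [31.7 32.2] ang 48.8 z 86.2
 shift m [0.1168 0.0004 0.0007] turn deg [-0.   -0.05  0.  ]
```

View pics/g3.png

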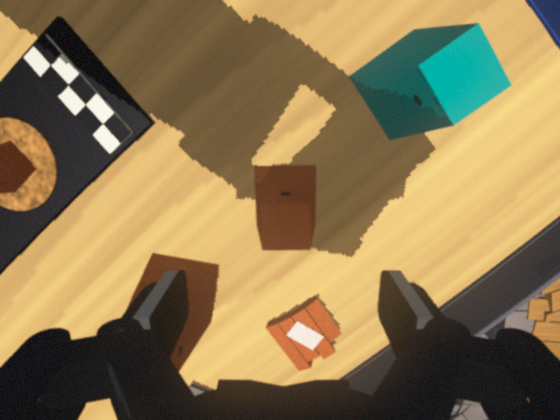

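weight_3 is at (287,207) between the fingers, top centre (637.3,285.8), top at 86.2. The turquoise look-alike (430,80) and weight_4 (180,310) are clear. Going down.

Request:
move_arm(
  series=[20,0.025,0,0.0005,-0.5,0,0,20,0.05,0,0.0005,-0.5,0,0,20,0.075,0,0.0005,-0.5,0,0,20,0.1,0,0.0005,-0.5,0,0,20,0.118,0,0.0005,-0.5,0,0,20,0.124,0,0.0005,-0.5,0,0,60,0.124,0,0.0005,-0.5,0,0,110,0.124,0,0.0005,-0.5,0,0],
  force=45,
)

```text
time: 18.2
tool_pos: [637.7, 285.4, 37.2]
tool_rot: [-0.943, 1.569, -0.094]
wrist_force: [1.0, -0.9, -0.1]
opening: 52.4
```

Request:
move_arm(
  series=[255,0,0,0,0,0,0,255,0,0,0,0,0,0,255,0,0,0,0,0,0,255,-0.008,0,0,0,0,0,255,-0.03,0,0,0,0,0,255,-0.06,0,0,0,0,0,255,-0.1,0,0,0,0,0,255,-0.13,0,0,0,0,0],
)

```text
time: 19.0
tool_pos: [637.5, 285.6, 169.7]
tool_rot: [-0.737, 1.568, 0.112]
wrist_force: [1.1, -0.2, -0.9]
opening: 39.9
```

Run:
```python
from tops import *
for i in range(4): vision.camera("wrist")
p,d,c=snap("l3"); s=stat(); held(s,c,d,11,-40)
show(s,[451.6,-66.2,170],np.radians(87.5))
```

```text
camera drift during shot [-0.08 -0.05 -1.17]
t 19.25 tcp [636.8 285.3 165.6] jaw 48.7 open 39.8 F [-0.1  0.7 -3.3]
held face: slope [6.65 0.09] y0 21.96 x top/bottom [-39.9  36.8] n 4837
 shift m [-0.0039 -0.093  -0.3863] turn deg [-38.82  -0.07  -0.06]
```

View pics/l3.png

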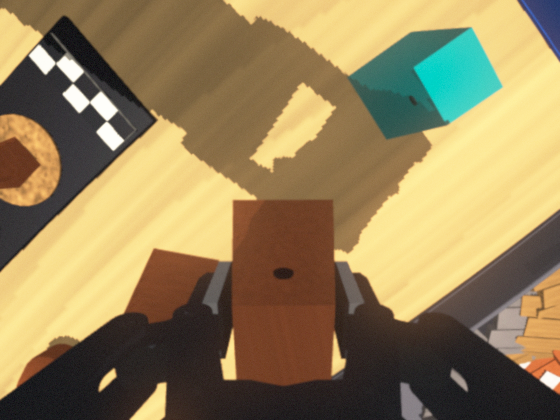

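weight_3 is held upright (slope 6.65°, nominal 7.0°), underside 36.8 mm below the TCP. Carrying it to disc 3.

Request:
move_arm(
  series=[255,-0.004,-0.0116,-0.048,-4,0,0,255,-0.004,-0.0233,-0.0966,-9,0,0,255,-0.004,-0.035,-0.145,-14,0,0,255,-0.004,-0.0466,-0.193,-20,0,0,255,-0.004,-0.058,-0.241,-26,0,0,255,-0.004,-0.07,-0.29,-32,0,0,255,-0.004,-0.0815,-0.338,-38.8,0,0,255,-0.004,-0.093,-0.386,-38.8,0,0],
)

```text
time: 20.05
tool_pos: [449.8, -67.0, 168.8]
tool_rot: [1.541, 1.567, 3.071]
wrist_force: [0.9, -0.8, -2.4]
opening: 39.6
```

Run:
```python
from tops import *
for i in range(5): vision.camera("wrist")
p,d,c=snap("p3"); s=stat(); held(s,c,d,11,-40)
show(s,[452,-66.2,50],np.radians(87.5))
```

```text
camera drift during shot [0.23 0.39 0.1 ]
t 20.35 tcp [451.8 -65.2 169.4] jaw 87.5 open 39.8 F [ 0.6  0.5 -1.5]
held face: slope [ 6.76 -0.07] y0 22.52 x top/bottom [-39.8  38.2] n 5018
 shift m [ 0.1194 -0.0006 -0.001 ] turn deg [ 0.02 -0.   -0.16]
```

View pics/p3.png

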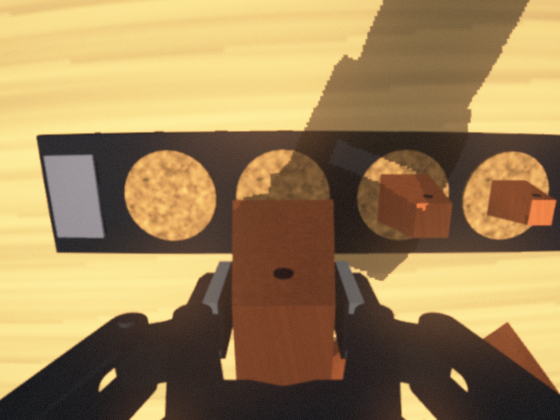

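weight_3 is over disc 3 (283,195) and weight_2 at (415,205) is clear. Lowering.

Request:
move_arm(
  series=[255,0.025,-0.0005,-0.001,0,0,0,255,0.05,-0.0005,-0.001,0,0,0,255,0.075,-0.0005,-0.001,0,0,0,255,0.1,-0.0005,-0.001,0,0,0,255,0.112,-0.0005,-0.001,0,0,0,255,0.116,-0.0005,-0.001,0,0,0,255,0.118,-0.0005,-0.001,0,0,0,255,0.118,-0.0005,-0.001,0,0,0],
)

```text
time: 21.15
tool_pos: [452.3, -65.9, 51.7]
tool_rot: [1.678, 1.569, -3.077]
wrist_force: [-0.3, -0.2, -2.3]
opening: 39.9
```

Run:
```python
from tops import *
s=stat(); show(s,[452.3,-66.2,48],np.radians(87.5))
```

```text
t 21.15 tcp [452.3 -65.9  51.7] jaw 87.6 open 39.9 F [-0.3 -0.2 -2.3]
 shift m [ 0.0037 -0.     -0.0003] turn deg [ 0.07 -0.01 -0.13]
```

Request:
move_arm(
  series=[255,0.0008,0,-0.0003,0,0,-0.1,255,0.0015,0,-0.0003,0,0,-0.1,255,0.002,0,-0.0003,0,0,-0.1,255,0.0024,0,-0.0003,0,0,-0.1,255,0.0028,0,-0.0003,0,0,-0.1,255,0.003,0,-0.0003,0,0,-0.1,255,0.003,0,-0.0003,0,0,-0.1,255,0.003,0,-0.0003,0,0,-0.1],
)

```text
time: 21.95
tool_pos: [452.3, -66.3, 49.4]
tool_rot: [2.743, 1.57, -2.012]
wrist_force: [-3.3, 0.6, 7.5]
opening: 39.5
```

Contact at about 8 N, so I'll release.

Request:
move_arm(
  series=[255,0,0,0,0,0,0,125,0,0,0,0,0,0,105,0,0,0,0,0,0,70,0,0,0,0,0,0,40,0,0,0,0,0,0,40,-0.02,0,0,0,0,0,40,-0.06,0,0,0,0,0,40,-0.11,0,0,0,0,0],
)

```text
time: 22.75
tool_pos: [451.4, -65.9, 159.7]
tool_rot: [1.36, 1.567, 2.888]
wrist_force: [0.4, 0.0, 0.7]
opening: 72.0
```

Run:
```python
from tops import *
for i in range(4): vision.camera("wrist")
p,d,c=snap("r3"); s=stat()
uv,X=cloud(c,d); top(X,(452,-66),97); top(X,(457,37.5),77)
show(s,[639,154.6,190],np.radians(128.5))
show(s,[639,154.6,190],np.radians(38.5))
```

```text
camera drift during shot [-0.22  0.07 -0.91]
t 23.0 tcp [452.1 -66.1 159. ] jaw 87.6 open 72.0 F [-0.2 -0.  -0.1]
top n 2578 centre [451.  -66.8] size [31.6 31.6] ang 88.2 z 97.1
top n 1411 centre [457.2  37.6] size [26.3 25.9] ang 87.8 z 76.9
 shift m [-0.0312 -0.1774  0.2284] turn deg [-40.93  -0.    -0.05]
 shift m [-0.0312 -0.1774  0.2284] turn deg [ 4.907e+01 -3.000e-02 -3.000e-02]
```

View pics/r3.png

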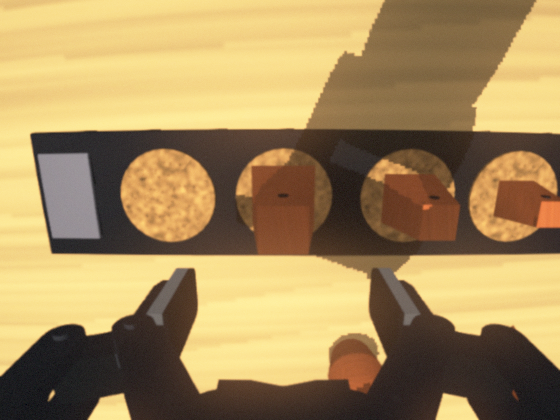

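weight_3 stands on disc 3 (283,205): top centre (451.0,-66.8) against the disc centre (451.5,-66.2), top at 97.1. Now weight_4.

Request:
move_arm(
  series=[20,-0.015,-0.03,0.039,-6,0,0,10,-0.025,-0.06,0.078,-14,0,0,10,-0.031,-0.09,0.117,-22,0,0,10,-0.031,-0.12,0.156,-30,0,0,10,-0.031,-0.15,0.195,-38,0,0,10,-0.031,-0.177,0.228,-41,0,0,10,-0.031,-0.177,0.228,-41,0,0,10,-0.031,-0.177,0.228,-41,0,0],
)

```text
time: 23.8
tool_pos: [638.1, 154.6, 187.3]
tool_rot: [1.058, 1.566, -2.98]
wrist_force: [-0.7, -0.1, -0.6]
opening: 81.9
```

Run:
```python
from tops import *
for i in range(3): vision.camera("wrist")
p,d,c=snap("g4"); s=stat()
uv,X=cloud(c,d); top(X,(639,154.6),108)
show(s,[639,154.6,54],np.radians(128.5))
```

```text
camera drift during shot [ 0.02 -0.03  0.34]
t 24.0 tcp [638.2 153.2 189.8] jaw 128.5 open 82.0 F [-0.7  0.2  0.4]
top n 3134 centre [639.9 154.3] size [38.1 37.2] ang 37.4 z 108.1
 shift m [ 0.1358 -0.0016  0.0005] turn deg [-0.01  0.03 -0.06]
```

View pics/g4.png

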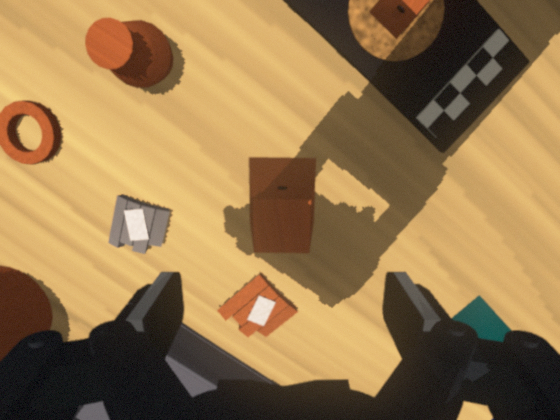

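weight_4 is at (282,205), centred, top centre (639.9,154.3), top at 108.1. Juglet at (130,50) is clear. Going down.

Request:
move_arm(
  series=[10,0.03,-0.0018,0,0.5,0,0,10,0.06,-0.0018,0,0.5,0,0,10,0.09,-0.0018,0,0.5,0,0,10,0.115,-0.0018,0,0.5,0,0,10,0.134,-0.0018,0,0.5,0,0,10,0.14,-0.0018,0,0.5,0,0,40,0.14,-0.0018,0,0.5,0,0,80,0.14,-0.0018,0,0.5,0,0],
  force=60,
)

```text
time: 24.8
tool_pos: [640.0, 154.0, 51.3]
tool_rot: [-2.555, 1.57, -0.322]
wrist_force: [0.2, -0.1, 1.4]
opening: 59.6
```

Request:
move_arm(
  series=[255,0,0,0,0,0,0,255,0,0,0,0,0,0,255,0,0,0,0,0,0,255,-0.008,0,0,0,0,0,255,-0.03,0,0,0,0,0,255,-0.06,0,0,0,0,0,255,-0.1,0,0,0,0,0,255,-0.13,0,0,0,0,0],
)

```text
time: 25.6
tool_pos: [639.8, 154.2, 183.5]
tool_rot: [-2.34, 1.569, -0.107]
wrist_force: [0.4, 0.2, -4.2]
opening: 46.4
```

Run:
```python
from tops import *
for i in range(4): vision.camera("wrist")
p,d,c=snap("l4"); s=stat(); held(s,c,d,13,-40)
show(s,[447.8,-164.5,190],np.radians(87.5))
```

```text
camera drift during shot [-0.08 -0.03 -1.02]
t 25.85 tcp [639.  154.  179.1] jaw 128.0 open 46.3 F [-0.4 -0.3 -4.6]
held face: slope [ 6.37 -0.16] y0 24.72 x top/bottom [-39.9  51.2] n 5959
 shift m [-0.0102  0.3467 -0.1335] turn deg [ 4.047e+01  2.000e-02 -1.600e-01]
```

View pics/l4.png

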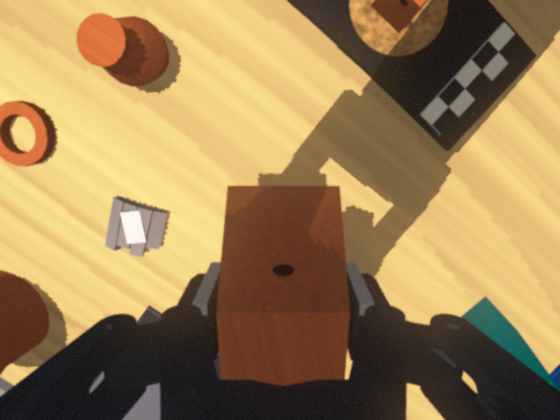

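weight_4 is held upright (slope 6.4°, nominal 6.6°), underside 51 mm below the TCP. Carrying it to disc 4, at a height that clears weight_3.

Request:
move_arm(
  series=[255,-0.012,0.043,-0.0165,4,0,0,255,-0.016,0.088,-0.034,9,0,0,255,-0.016,0.134,-0.0515,15,0,0,255,-0.016,0.18,-0.069,21,0,0,255,-0.016,0.226,-0.087,27,0,0,255,-0.016,0.272,-0.105,33,0,0,255,-0.014,0.315,-0.121,39,0,0,255,-0.01,0.3467,-0.1335,40.5,0,0],
)

```text
time: 26.65
tool_pos: [445.6, -165.9, 188.2]
tool_rot: [1.445, 1.565, 2.967]
wrist_force: [0.2, -0.7, -5.0]
opening: 46.4
```

Run:
```python
from tops import *
for i in range(5): vision.camera("wrist")
p,d,c=snap("p4"); s=stat(); held(s,c,d,13,-40)
show(s,[447.8,-164.5,65],np.radians(87.5))
```

```text
camera drift during shot [0.22 0.25 0.23]
t 26.95 tcp [ 447.9 -163.6  189. ] jaw 87.5 open 46.2 F [-0.1  0.7 -4. ]
held face: slope [ 6.45 -0.17] y0 25.46 x top/bottom [-39.9  52.4] n 6161
 shift m [ 0.124  -0.0004 -0.001 ] turn deg [ 0.03  0.03 -0.23]
```

View pics/p4.png

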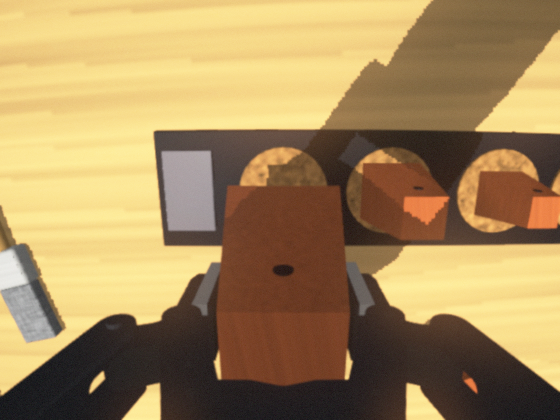

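Disc 4 at (283,190) is under weight_4, with weight_3 (400,200) beside it. Lowering.

Request:
move_arm(
  series=[255,0.025,-0.0004,-0.001,0,0,0,255,0.05,-0.0004,-0.001,0,0,0,255,0.075,-0.0004,-0.001,0,0,-0.1,255,0.1,-0.0004,-0.001,0,0,-0.2,255,0.115,-0.0004,-0.001,0,0,-0.2,255,0.12,-0.0004,-0.001,0,0,-0.2,255,0.123,-0.0004,-0.001,0,0,-0.2,255,0.123,-0.0004,-0.001,0,0,-0.2],
)

```text
time: 27.75
tool_pos: [448.2, -164.3, 66.3]
tool_rot: [0.179, 1.57, 1.707]
wrist_force: [0.3, -0.4, -4.6]
opening: 46.3
```

Run:
```python
from tops import *
s=stat(); show(s,[447.8,-164.5,62.5],np.radians(87.5))
```

```text
t 27.75 tcp [ 448.2 -164.3   66.3] jaw 87.6 open 46.3 F [ 0.3 -0.4 -4.6]
 shift m [ 0.0038  0.0003 -0.0003] turn deg [ 0.07  0.02 -0.  ]
```

Request:
move_arm(
  series=[255,0.0008,0.0003,-0.0003,0,0,0,255,0.0015,0.0003,-0.0003,0,0,0,255,0.002,0.0003,-0.0003,0,0,0,255,0.0024,0.0003,-0.0003,0,0,0,255,0.0028,0.0003,-0.0003,0,0,0,255,0.0031,0.0003,-0.0003,0,0,0,255,0.0031,0.0003,-0.0003,0,0,0,255,0.0031,0.0003,-0.0003,0,0,0],
)

```text
time: 28.55
tool_pos: [447.9, -164.6, 63.8]
tool_rot: [-1.666, 1.571, -0.138]
wrist_force: [-3.3, 1.8, 6.3]
opening: 46.5
```

Light contact (6 N). Releasing.

Request:
move_arm(
  series=[255,0,0,0,0,0,0,105,0,0,0,0,0,0,85,0,0,0,0,0,0,50,0,0,0,0,0,0,25,0,0,0,0,0,0,25,-0.02,0,0,0,0,0,25,-0.06,0,0,0,0,0,25,-0.11,0,0,0,0,0],
)

```text
time: 29.35
tool_pos: [447.1, -164.1, 174.1]
tool_rot: [0.984, 1.568, 2.512]
wrist_force: [0.6, -0.2, -0.3]
opening: 77.1
```

Run:
```python
from tops import *
for i in range(4): vision.camera("wrist")
p,d,c=snap("r4"); s=stat()
uv,X=cloud(c,d); top(X,(447.5,-164.5),119); top(X,(451,-66.8),97)
show(s,[430,-20,290],np.radians(87.5))
```

```text
camera drift during shot [-0.19  0.11 -0.96]
t 29.6 tcp [ 447.6 -164.4  173.3] jaw 87.6 open 76.8 F [ 0.2 -0.5 -0.8]
top n 3853 centre [ 447.1 -164.7] size [37.8 37.7] ang 86.9 z 119.1
top n 2227 centre [451.1 -66.7] size [32.4 31.6] ang 88.0 z 97.0
 shift m [-0.1166  0.0237  0.1436] turn deg [ 0.08  0.02 -0.02]
```

View pics/r4.png

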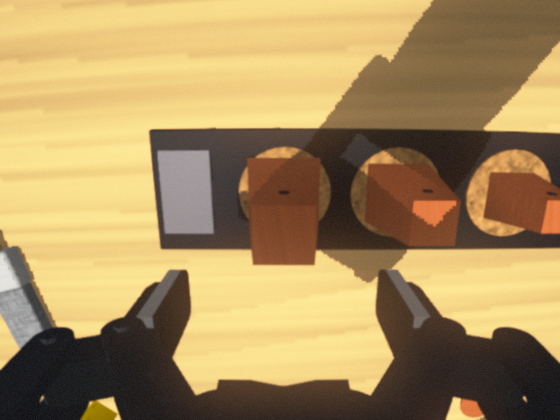

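weight_4 stands on disc 4 (284,200): top centre (447.1,-164.7), top at 119.1. I'll lift clear and do a final check with the fixed cameras.

Request:
move_arm(
  series=[25,-0.04,0,0,0,0,0,25,-0.08,0,0,0,0,0,25,-0.11,0.005,0.02,0,0,0,25,-0.117,0.012,0.06,0,0,0,25,-0.117,0.02,0.1,0,0,0,25,-0.117,0.024,0.144,0,0,0,25,-0.117,0.024,0.144,0,0,0,25,-0.117,0.024,0.144,0,0,0],
)

```text
time: 30.4
tool_pos: [429.6, -19.0, 289.3]
tool_rot: [1.298, 1.568, 2.829]
wrist_force: [0.5, -0.2, 0.2]
opening: 76.8
```

Run:
```python
from tops import *
for i in range(4): vision.camera("wrist")
p,d,c=snap("end_w"); s=stat(); uv,X=cloud(c,d)
for xy,h in(((460.3,131.8),59),((456.4,37.6),77),((451.5,-66.2),97),((447.4,-164.5),119),((617.4,-6),85.5)): top(X,xy,h)
p,d=vision.camera("scene"); cv2.imwrite("pics/end_s.png",p[:,:,::-1])
```

```text
camera drift during shot [-0.04  0.06  0.11]
t 30.65 tcp [429.8 -20.4 289.9] jaw 87.5 open 77.2 F [0.1 0.2 1. ]
top n 361 centre [460.7 131.1] size [20.7 21.3] ang 87.4 z 58.9
top n 629 centre [457.7  37.3] size [25.8 25.9] ang 88.2 z 77.1
top n 1024 centre [451.2 -66.9] size [31.1 31.5] ang 86.4 z 97.2
top n 1558 centre [ 447.  -164.2] size [38.  37.1] ang 87.1 z 119.1
top n 550 centre [618.   -6.9] size [32.8 31.8] ang 8.4 z 85.0
```

View pics/end_s.png

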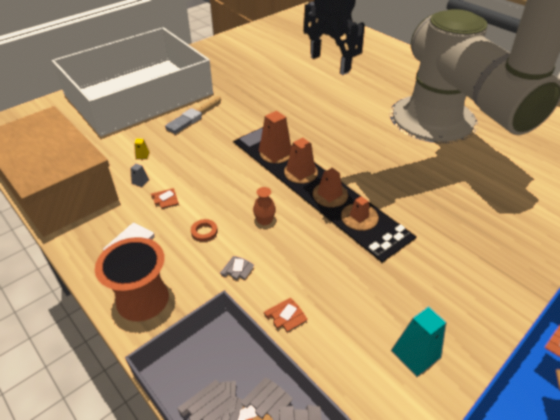

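View pics/end_w.png

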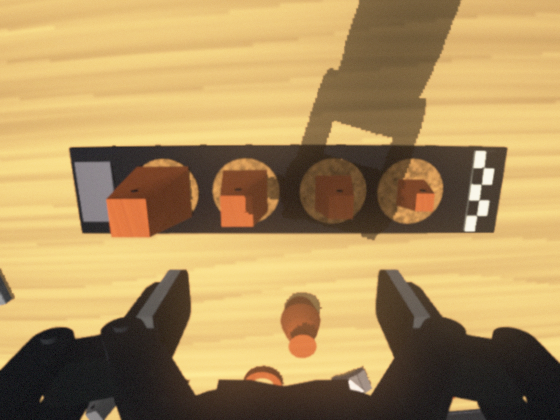

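The scene view shows all four weights upright, in size order from the scale bar: (360,210), (330,183), (300,158), (275,138). The juglet is still at (263,207) and the arm is clear, so I'm handing in.

```bash
python3 -c "
from cell import ticket
print(ticket.close_job())"
```

```text
the job is handed in; nothing more can be done
None
```

All four loom weights now stand upright on the cork discs in size order, smallest next to the scale bar and largest farthest from it. I handed the job in at about 31 s on the robot's clock, with the gripper empty and clear of everything.

- **Centring:** in the last wrist view, each weight's top centre lay within about 1.4 mm of its disc's measured centre. The camera calibration itself is only good to about 2 mm.
- **Upright:** the tops measured 58.9, 77.1, 97.2 and 119.1 mm above the table. Each weight's height plus the 11 mm disc top gives 59, 77, 97 and 119 mm.
- **Gentleness:** the contact readings at set-down were 2, 15, 8 and 6 N, from smallest to largest. The second smallest touched down a little more firmly than I meant, and I eased off before letting go.
- **Juglet and look-alikes:** the juglet still stands where it was, within the measuring error. The turquoise, grey and yellow look-alikes were not touched.

No check failed. The overhead camera disagreed with the wrist camera by about 2 mm, in height and across the board. I used the wrist readings because their heights matched the stated sizes.

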